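Load the blue counting slide into the sprung stage holder

ROBOT

A 6-joint arm with a two-finger parallel gripper is mounted at the origin on the work surface. World frame = base frame: x ahead of the robot, y to its left, z up, the work surface at z = 0. Lengths are in m, angles in degrees, forces in N, time in s.
With the tool pointing down it reaches from about 0.25 to 0.725 m from the base axis. Payload 9.7 kg.
Tool frame: the origin (TCP) lies midway between the tips of the shut fingers; the grasp point (between the pads) lies 19 mm behind it; z points along the fingers, x is the direction in which the jaws open and shut, and the axes are right-handed (so a half turn about z gives the same grasp; the last joint's range is limited). The gripper opens to 85 mm and grips with 20 to 120 N. Pads are 22 mm wide; open, the fingers measure 114 mm over their backs; the gripper's body (76 mm by 85 mm) begins 54 mm behind the grasp point. The pads swing forward as they close: fully open they stand 13 mm farther back than shut.
Start: joints at [-75.63, 4.979, 10.078, 95.1, 0, 90], TCP at [0.136, -0.533, 0.231] pointing down, gripper open.
Joint ranges: [-179.16, 179.16], [-48.56, 103.87], [-65.8, 70.77], [-126.05, 130.52], [-82.76, 87.17], [-180, 180]. Speed limits (degrees/s): [127.2, 127.2, 147.25, 180, 180, 180].

INTERFACE

Orientations are given as [roll, pitch, yaw] about the fixed x, y, z axes, in that order (R = Rz(yaw) Ry(pitch) Rx(roll)).
In Python, from workcell import sensors, camera, get_calibration, bot, recognise, place_of gives the robot as it stands. The module is installed in compiled form; this text tells all that it offers.
- The arm moves only by the tool send_rows, never from a script. Its argument "plan" is a list of rows, each a list of 3 entries, a list of its own where there are three numbers: the shift along the tool's x, y, z normalised to -1 to 1, where 1 is 0.3 m, then the turn, a rotation vector about the tool's x, y, z normalised to -1 to 1, where 1 is pi rad, then the closure, from -1 (fully open) to 1 (shut). In form: [[[x, y, z], [rx, ry, rz], claw], ...]. A call has 1 to 10 rows; each row is the pose to reach, as a shift and turn from the pose commanded when the call began, along the tool's axes at that moment, turning the shorter way round; what a row does not reach only later rows make up. A row lasts 1/10 s, in which the tool goes at most 50 mm and 8.59 degrees, less where a joint would pass 70% of its speed; a pose out of reach is approached as far as the arm can. A call with a number of a shift or a turn outside -1 to 1 is refused whole. A call with a gripper value outside its range is refused whole. The fingers move at their own pace and stop on an object; "force" is the grip in N (left out, the last holds). Time passes only in rows, so rows that repeat a pose let the fingers close. It gives the time, the measured TCP pose, the force and the opening at its end, in the units of the state.
- sensors.get_obs(): the state, without advancing time (a new reading comes with each control period).
- camera(name): name is "side" or "top"; returns the picture (384x512x3 uint8, blue, green, red); there is no depth.
- get_calibration(name): a dict with "fx", "fy", "cx", "cy" (pixels), "R" (3x3) and "t" (3): a world point X has camera coordinates R X + t. Camera axes: x right, y down, z forward; pixel columns grow to the right and rows downward; lengths in m; the calibration is good to about 2 mm. A picture is of the moment at which its call begins. get_calibration takes no time and is no camera call.
- bot.job_done(): hands the job in, once; it reports no verdict.
Trained networks look in the newest picture that a camera, given by its name, has taken for a name from the list of things; names that differ only in an ending like _2 or _b are one class to them, and where a whole thing is asked for, a point or a joint stands for the part that bears it (a point fixed in the world has none). Each returns a list of dicts, best first, with "p" (0 to 1); they miss things now and then, are a little off and sometimes report something else, mostly with a low value. They report only what shows in the picture. A call takes as long as a camera call. They do not tell look-alikes from the thing itself.
- recognise(label, camera): "point" ([column, row] in pixels, amid what is visible of it).
- place_of(label, camera): "point" ([column, row] in pixels: a listed point, or the origin of a listed thing).
The state is a dict: "time": time; "q": joint angles; "qd": joint speeds; "joint_efforts": joint torques, N m; "ee_pos": TCP position; "tcp_rot": TCP orientation; "wrist_force": force on the tool from outside, world axes, zero at the start; "torque": the same for the moment, N m; "opening": finger opening in m.
Only numpy, scipy, OpenCV 4.12 (cv2) and the standard library are available. Lean on these libraries where they do the work, as an engineer would, in place of code of your own. Each camera call takes 0.05 s, during which the arm holds its last target. There are 200 camera calls.

TASK

Load the blue counting slide onto the lit viewing stage: its own long side may push the sprung curved arm back. Set it down flat on the stage, about centred along the straight steel edge, and let go so that the arm holds it flush against that edge. Leave the green slide where it is.

Things in the scene. Friction and masses are not known exactly. Their poses are not given: they have to be found in the camera images.
- blue_slide_grip (a point): Loose blue slide, 90 g: frame 80 (x) x 50 (y) x 6 mm with two glass windows and across its middle an upright grip bar, 12 mm thick (x), 32 wide (y), top 44 mm above the underside. Same either way round. Point: on the slide's centre, in the bar, 28 mm above the underside; grasp here at about 40 N, fingers closing along x, so that the tips stay above the frame.
- green_slide_grip (a point): Green slide, loose on the table: same form, size and point as the blue one. A bystander.
- seat (a point): Fixed stage, white base 190 x 150 mm. Point: on its flat black top (44 mm above the table), where a loaded slide's centre lies; z up, slide's long side along x. Fixed edge: steel bar along x, 110 mm long, 10 high, from y = +25 to +34 mm. The arm is on the -y side. To load: slide level, centre at y = +25, underside 14 to 20 mm up; move in -y to y = -6, pushing the arm; lower; let go.
- stage_arm (a joint): Sprung curved steel arm, rad: 0 at rest, grows as its tip goes in -y (76 mm per rad), 0.17 on a loaded slide, stop 0.6. In seat axes: pivot x -76, y -40 mm; upright red tip at x 0, a post 12 mm across, 3 to 30 mm above the black top, which at rest reaches in to y = -12 and blocks the slide's place; the rest bows out to y = -62. Tip force 0.6 N at rest, 2 N loaded, 4 N at 0.4.
There are look-alikes about, which are no part of the job. Leave any yellow look-alike of the part that bears blue_slide_grip alone.

How it is judged:
By the outcome, as a careful person would: the job done as asked, in the order asked, and still so for the second after the job is handed in, with the robot touching nothing.
It also fails if it takes over 35 s, if anything falls off the work surface, if the arm or the gripper's body presses on something with over 40 N, if the wrist force passes 120 N, or if a joint passes its speed limit or range.

## Working session

There is one attempt and no reset: what is moved stays moved. The work goes in short steps, Python scripts to look and compute and a tool call to move; the robot and the scene stay as the last step left them, time stands still between calls to the robot, and variables do not carry over. Pictures are saved under pics/ and viewed, on a budget of 10 in all, crops included, one or two more only if the job needs it, and the job is handed in when it is done.

Besides the shell and the picture viewer there is one more tool, called after "Request:" as a command line: name --argument value ..., lists and objects as JSON in quotes. send_rows: Moves the arm, as the interface text tells. Scaled input: -1 to 1 covers 0.3 m each way for a shift and pi rad each way for a turn. Its arguments: {"type":"object","properties":{"plan":{"type":"array"},"force":{"type":"number"}},"required":["plan"]}

```bash
mkdir -p pics; cat > h.py <<'E'
import numpy as np, cv2
from workcell import sensors, camera, get_calibration, bot, recognise, place_of
def ray(c,px):
    k=get_calibration(c);R=np.array(k["R"]);t=np.array(k["t"])
    d=R.T@np.array([(px[0]-k["cx"])/k["fx"],(px[1]-k["cy"])/k["fy"],1]);return -R.T@t,d
def atz(c,px,z):
    o,d=ray(c,px);return o+d*(z-o[2])/d[2]
def proj(c,X):
    k=get_calibration(c);p=np.array(k["R"])@np.array(X)+np.array(k["t"])
    return np.array([k["fx"]*p[0]/p[2]+k["cx"],k["fy"]*p[1]/p[2]+k["cy"]])
def tri(cs,ps):
    A=np.zeros((3,3));b=np.zeros(3)
    for c,p in zip(cs,ps):
        o,d=ray(c,p);d=d/np.linalg.norm(d);M=np.eye(3)-np.outer(d,d);A+=M;b+=M@o
    return np.linalg.solve(A,b)
E
python3 - <<'E'
from h import *
for c in("top","side"):
    im=camera(c);cv2.imwrite(f"pics/{c}1.png",im)
    for l in("blue_slide_grip","green_slide_grip","seat","stage_arm"):
        print(c,l,[(np.round(d["point"],1).tolist(),round(d["p"],2)) for d in place_of(l,c)][:5])
a,b=[cv2.imread(f"pics/{c}1.png") for c in("top","side")]
s=sensors.get_obs();print({k:np.round(v,3).tolist() for k,v in s.items()})
E
```

```text
top blue_slide_grip [([316.4, 177.9], 0.96), ([330.2, 292.8], 0.91), ([313.1, 98.5], 0.83), ([263.8, 162.5], 0.62)]
top green_slide_grip [([364.7, 248.0], 0.92)]
top seat [([177.0, 188.7], 0.86)]Traceback (most recent call last):
  File "<stdin>", line 5, in <module>
ValueError: it knows: blue_slide_grip, green_slide_grip, seat
```

```bash
python3 - <<'E'
from h import *
c="side"
im=camera(c);cv2.imwrite(f"pics/{c}1.png",im)
for l in("blue_slide_grip","green_slide_grip","seat"):
    print(c,l,[(np.round(d["point"],1).tolist(),round(d["p"],2)) for d in place_of(l,c)][:5])
s=sensors.get_obs();print({k:np.round(v,3).tolist() for k,v in s.items()})
for p in ([316.4, 177.9],[330.2, 292.8],[313.1, 98.5],[263.8, 162.5],[364.7,248]):
    X=atz("top",p,.028);print(X.round(3),proj("side",X).round())
X=atz("top",[177,188.7],.044);print(X.round(3),proj("side",X).round())
E
```

```text
side blue_slide_grip [([200.6, 140.5], 0.9), ([369.1, 186.8], 0.8), ([274.9, 157.2], 0.72), ([241.4, 181.9], 0.56), ([344.5, 149.3], 0.35)]
side green_slide_grip [([344.6, 151.9], 0.85)]
side seat [([218.7, 252.5], 0.87)]
{'time': 0.4, 'q': [-75.63, 4.983, 10.072, 95.097, 0.001, 89.999], 'qd': [0.017, -0.146, -0.023, 0.013, -0.07, -0.029], 'joint_efforts': [0.001, -51.95, 46.438, 0.003, 0.0, -0.0], 'ee_pos': [0.136, -0.533, 0.231], 'tcp_rot': [-179.999, 0.009, -75.63], 'wrist_force': [0.005, -0.416, -0.587], 'torque': [0.017, -0.017, 0.003], 'opening': 0.085}
[ 0.604 -0.167  0.028] [271. 157.]
[ 0.348 -0.195  0.028] [372. 185.]
[ 0.795 -0.161  0.028] [205. 134.]
[ 0.637 -0.046  0.028] [235. 183.]
[ 0.446 -0.274  0.028] [345. 152.]
[0.57  0.146 0.044] [216. 249.]
```

View pics/top1.png

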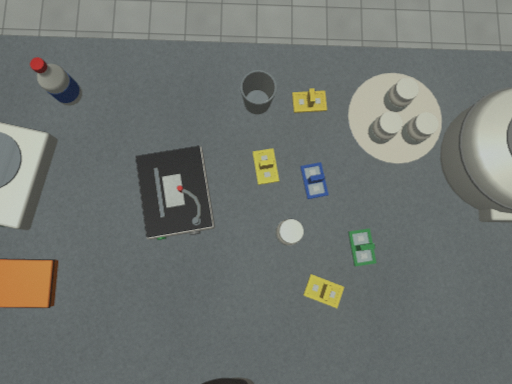

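View pics/side1.png

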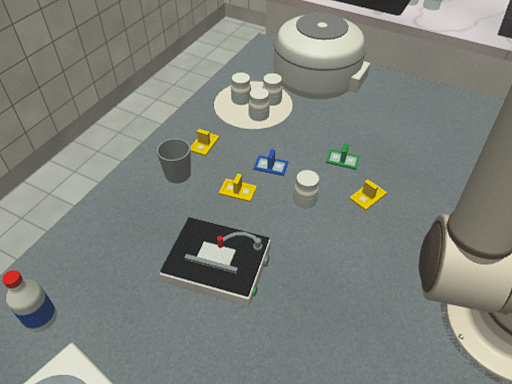

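Candidates for blue in the top view: blue (316,178), yellow look-alikes (265,166), (324,291) and (310,101), and green (362,248). Only (316,178) is blue. Next I measure its yaw and the stage's yaw, with one close crop to check.

```bash
cat > meas.py <<'E'
from h import *
def axis(mask,z,off=(0,0)):
    cs=max(cv2.findContours(mask,cv2.RETR_EXTERNAL,cv2.CHAIN_APPROX_NONE)[0],key=cv2.contourArea)
    pts=np.array([atz("top",p+np.array(off),z)[:2] for p in cs[:,0].astype(float)],np.float32)*1000
    r=cv2.minAreaRect(pts);b=cv2.boxPoints(r);return r,b
E
python3 - <<'E'
from meas import *
im=cv2.imread("pics/top1.png");hsv=cv2.cvtColor(im,cv2.COLOR_BGR2HSV)
m=np.zeros(im.shape[:2],np.uint8);s=np.s_[155:205,295:335]
m[s]=cv2.inRange(hsv[s],(100,130,50),(130,255,255))
m=cv2.morphologyEx(m,cv2.MORPH_CLOSE,np.ones((9,9)))
r,b=axis(m,.006);print("blue",r)
m=np.zeros(im.shape[:2],np.uint8);s=np.s_[140:245,128:220]
m[s]=(im[s].max(2)<45)*255
m=cv2.morphologyEx(m,cv2.MORPH_CLOSE,np.ones((25,25)))
r,b=axis(m,.044);print("stage",r,b.round())
S=tri(("top","side"),([177,188.7],[218.7,252.5]));print("seat",S)
print("blue grip",tri(("top","side"),([316.4,177.9],[274.9,157.2])), get_calibration("top")["fx"],ray("top",[0,0])[0])
a=cv2.resize(im[135:250,125:225],None,fx=5,fy=5,interpolation=2)
c=cv2.resize(im[150:208,292:340],None,fx=5,fy=5,interpolation=2);c=cv2.copyMakeBorder(c,0,a.shape[0]-c.shape[0],0,0,0)
cv2.imwrite("pics/crop1.png",np.hstack([a,c]))
E
```

```text
blue ((602.8567504882812, -165.14462280273438), (78.20075988769531, 48.8126106262207), 12.412718772888184)Traceback (most recent call last):
  File "<stdin>", line 10, in <module>
  File "meas.py", line 3, in axis
    cs=max(cv2.findContours(mask,cv2.RETR_EXTERNAL,cv2.CHAIN_APPROX_NONE)[0],key=cv2.contourArea)
ValueError: max() iterable argument is empty
```

```bash
python3 - <<'E'
from meas import *
im=cv2.imread("pics/top1.png")
print(im[160,150],im[200,145],im[250,150])
m=np.zeros(im.shape[:2],np.uint8);s=np.s_[140:245,128:220]
m[s]=((im[s].max(2)<(int(im[160,150].max())+int(im[250,150].max()))/2)*255).astype(np.uint8)
m=cv2.morphologyEx(m,cv2.MORPH_OPEN,np.ones((3,3)))
m=cv2.morphologyEx(m,cv2.MORPH_CLOSE,np.ones((25,25)))
r,b=axis(m,.044);print("stage",r,b.round())
S=tri(("top","side"),([177,188.7],[218.7,252.5]));print("seat",S)
# steel bar
hs=cv2.cvtColor(im,cv2.COLOR_BGR2HSV);g=np.zeros_like(m);s=np.s_[160:225,150:168]
g[s]=((im[s].min(2)>60)*255).astype(np.uint8)
r,b=axis(g,.054);print("bar",r)
print("blue grip",tri(("top","side"),([316.4,177.9],[274.9,157.2])), get_calibration("top")["fx"],ray("top",[0,0])[0])
a=cv2.resize(im[135:250,125:225],None,fx=5,fy=5,interpolation=2)
c=cv2.resize(im[150:208,292:340],None,fx=5,fy=5,interpolation=2);c=cv2.copyMakeBorder(c,0,a.shape[0]-c.shape[0],0,0,0)
cv2.imwrite("pics/crop1.png",np.hstack([a,c]))
E
```

```text
[52 52 52] [57 58 56] [109 108 102]
stage ((566.5341186523438, 155.0098114013672), (184.28030395507812, 143.3585662841797), 10.885160446166992) [[463. 208.]
 [490.  67.]
 [671. 102.]
 [643. 243.]]
seat [0.56821259 0.14695315 0.03349638]
bar ((560.1884765625, 183.73907470703125), (112.58802032470703, 11.468993186950684), 11.020027160644531)
blue grip [ 0.59828448 -0.16782503  0.03028642] 380.55833833070466 [ 0.43049824 -0.00301361  0.87829643]
```

View pics/crop1.png

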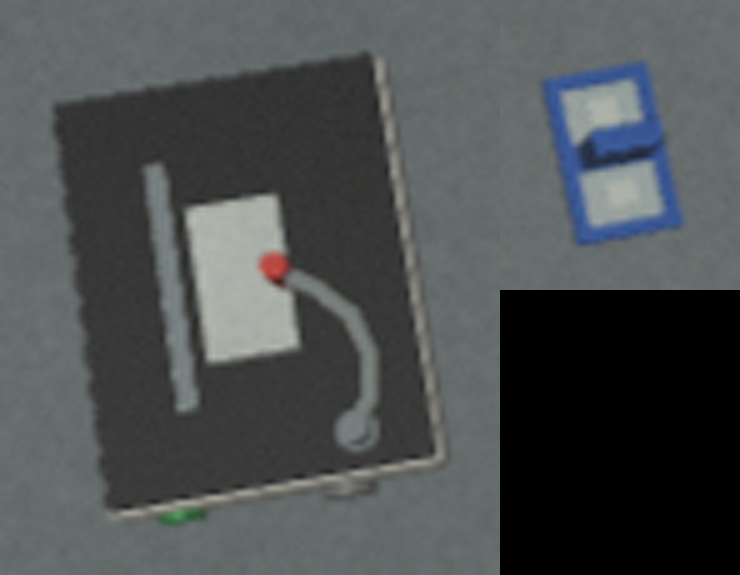

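The crop confirms the blue slide, lying at about (316,178) in the top view. The stage's steel bar is at (159,192), the window at (173,190) and the red tip at (179.5,188). The network's seat point disagrees by several mm with the bar and the window. I'll refine both by fitting projected models in both views.

```bash
cat > fit.py <<'E'
from h import *
from scipy.optimize import minimize
def box(x0,x1,y0,y1,z0,z1): return np.array([[x,y,z] for x in(x0,x1) for y in(y0,y1) for z in(z0,z1)])/1000
SL=[box(-40,40,-25,25,0,6),box(-6,6,-16,16,0,44)]
BAR=[box(-55,55,25,34,44,54)]
K=8
def sil(c,boxes,p,z0,roi):
    x,y,a=p;C,S=np.cos(a),np.sin(a);m=np.zeros(((roi[3]-roi[1])*K,(roi[2]-roi[0])*K),np.uint8)
    for b in boxes:
        W=np.c_[C*b[:,0]-S*b[:,1]+x,S*b[:,0]+C*b[:,1]+y,b[:,2]+z0]
        q=np.array([(proj(c,w)-roi[:2]+.5)*K for w in W]);cv2.fillConvexPoly(m,cv2.convexHull(q.round().astype(np.int32)),255)
    return cv2.resize(m,None,fx=1/K,fy=1/K,interpolation=cv2.INTER_AREA)/255.
def fit(boxes,p0,z0,obs):
    def cost(p): return sum(np.abs(sil(c,boxes,p,z0,r)-m).sum()/m.sum() for c,r,m in obs)
    best=min((minimize(cost,np.add(p0,d),method="Nelder-Mead",options=dict(initial_simplex=np.add(p0,d)+np.array([[0,0,0],[.008,0,0],[0,.008,0],[0,0,.1]]))for d in([0,0,0],[.003,-.003,.03])),key=lambda r:r.fun)
    return best.x*[1000,1000,180/np.pi],best.fun
def crop(im,r): return im[r[1]:r[3],r[0]:r[2]]
def slidemask(im,r):
    h=cv2.cvtColor(crop(im,r),cv2.COLOR_BGR2HSV);m=cv2.inRange(h,(100,110,40),(130,255,255))
    return cv2.morphologyEx(cv2.copyMakeBorder(m,9,9,9,9,0),cv2.MORPH_CLOSE,np.ones((9,9)))[9:-9,9:-9]/255.
E
python3 - <<'E'
from fit import *
T,S=cv2.imread("pics/top1.png"),cv2.imread("pics/side1.png")
rt,rs=(292,150,340,208),(245,140,297,182)
ot=("top",rt,slidemask(T,rt));os=("side",rs,slidemask(S,rs))
p0=[.603,-.165,.22]
for o in([ot],[os],[ot,os]): print("blue",fit(SL,p0,0,o))
rt,rs=(148,160,170,225),(178,248,245,278)
bt=("top",rt,(crop(T,rt).min(2)>85)*1.)
for o in([bt],): print("bar->seat",fit(BAR,[.566,.155,.19],0,o))
tip=proj("top",[.566,.155,.074]);print(tip)
for s in((.566,.155),(.57,.146)): print(proj("side",[*s,.044]))
p=fit(BAR,[.566,.155,.19],0,[bt])[0];x,y,a=p[0]/1e3,p[1]/1e3,np.radians(p[2])
for b,c in((BAR,(255,0,255)),):
  for nm,im in(("side",S),("top",T)):
    W=[np.r_[np.array([[np.cos(a),-np.sin(a)],[np.sin(a),np.cos(a)]])@w+[x,y],z] for w,z in(((-.055,.025),.054),((.055,.025),.054),((0,0),.044),((0,-.018),.074),((-.076,-.04),.06))]
    big=cv2.resize(crop(im,(125,135,225,250) if nm=="top" else (155,210,275,305)),None,fx=4,fy=4,interpolation=2)
    o=(125,135) if nm=="top" else (155,210)
    for w in W: cv2.circle(big,tuple(int(v) for v in ((proj(nm,w)-o+.5)*4)),2,c,-1)
    cv2.imwrite(f"pics/o_{nm}.png",big)
A,B=cv2.imread("pics/o_top.png"),cv2.imread("pics/o_side.png")
B=cv2.copyMakeBorder(B,0,A.shape[0]-B.shape[0],0,0,0);B=B[:,:];B=B if A.shape[1]+B.shape[1]<=880 else B
cv2.imwrite("pics/crop2.png",cv2.resize(np.hstack([A,B]),(800,int(800*A.shape[0]/(A.shape[1]+B.shape[1])))))
E
```

```text
Traceback (most recent call last):
  File "fit.py", line 15
    best=min((minimize(cost,np.add(p0,d),method="Nelder-Mead",options=dict(initial_simplex=np.add(p0,d)+np.array([[0,0,0],[.008,0,0],[0,.008,0],[0,0,.1]]))for d in([0,0,0],[.003,-.003,.03])),key=lambda r:r.fun)
                                                              ^^^^^^^^
SyntaxError: invalid syntax. Maybe you meant '==' or ':=' instead of '='?
```

```bash
sed -i 's/\[0,0,.1\]\]))for/[0,0,.1]]))) for/' fit.py
cat > m2.py <<'E'
from fit import *
T,S=cv2.imread("pics/top1.png"),cv2.imread("pics/side1.png")
rt,rs=(292,150,340,208),(245,140,297,182)
ot=("top",rt,slidemask(T,rt));os=("side",rs,slidemask(S,rs))
p0=[.603,-.165,.22]
for o in([ot],[os],[ot,os]): print("blue",fit(SL,p0,0,o))
rt=(148,160,170,225)
bt=("top",rt,(crop(T,rt).min(2)>85)*1.)
p,f=fit(BAR,[.566,.155,.19],0,[bt]);print("bar->seat",p,f);x,y,a=p[0]/1e3,p[1]/1e3,np.radians(p[2])
R=np.array([[np.cos(a),-np.sin(a)],[np.sin(a),np.cos(a)]])
W=[np.r_[R@w+[x,y],z] for w,z in(((-.055,.025),.054),((.055,.025),.054),((0,0),.044),((0,-.018),.074),((-.076,-.04),.06))]
L=[]
for nm,im,o in(("top",T,(125,135)),("side",S,(155,210))):
    big=cv2.resize(im[o[1]:o[1]+100,o[0]:o[0]+100] if 0 else im[o[1]:o[1]+115,o[0]:o[0]+(100 if nm=="top" else 100)],None,fx=4,fy=4,interpolation=2)
    for w in W: cv2.circle(big,tuple(int(v) for v in ((proj(nm,w)-o+.5)*4)),2,(255,0,255),-1)
    L.append(big)
cv2.imwrite("pics/crop2.png",np.hstack(L))
E
python3 m2.py
```

```text
blue (array([ 603.55165312, -165.6042024 ,   11.74991527]), np.float64(0.3573493631029053))Traceback (most recent call last):
  File "m2.py", line 6, in <module>
    for o in([ot],[os],[ot,os]): print("blue",fit(SL,p0,0,o))
                                              ~~~^^^^^^^^^^^
  File "fit.py", line 15, in fit
    best=min((minimize(cost,np.add(p0,d),method="Nelder-Mead",options=dict(initial_simplex=np.add(p0,d)+np.array([[0,0,0],[.008,0,0],[0,.008,0],[0,0,.1]]))) for d in([0,0,0],[.003,-.003,.03])),key=lambda r:r.fun)
  File "fit.py", line 15, in <genexpr>
    best=min((minimize(cost,np.add(p0,d),method="Nelder-Mead",options=dict(initial_simplex=np.add(p0,d)+np.array([[0,0,0],[.008,0,0],[0,.008,0],[0,0,.1]]))) for d in([0,0,0],[.003,-.003,.03])),key=lambda r:r.fun)
              ~~~~~~~~^^^^^^^^^^^^^^^^^^^^^^^^^^^^^^^^^^^^^^^^^^^^^^^^^^^^^^^^^^^^^^^^^^^^^^^^^^^^^^^^^^^^^^^^^^^^^^^^^^^^^^^^^^^^^^^^^^^^^^^^^^^^^^^^^^^^^^
    res = _minimize_neldermead(fun, x0, args, callback, bounds=bounds,
                               **options)
    fxr = func(xr)
    fx = function(np.copy(x), *(wrapper_args + args))
  File "fit.py", line 14, in cost
    def cost(p): return sum(np.abs(sil(c,boxes,p,z0,r)-m).sum()/m.sum() for c,r,m in obs)
                        ~~~^^^^^^^^^^^^^^^^^^^^^^^^^^^^^^^^^^^^^^^^^^^^^^^^^^^^^^^^^^^^^^
  File "fit.py", line 14, in <genexpr>
    def cost(p): return sum(np.abs(sil(c,boxes,p,z0,r)-m).sum()/m.sum() for c,r,m in obs)
                                   ~~~^^^^^^^^^^^^^^^^
  File "fit.py", line 11, in sil
    q=np.array([(proj(c,w)-roi[:2]+.5)*K for w in W]);cv2.fillConvexPoly(m,cv2.convexHull(q.round().astype(np.int32)),255)
                 ~~~~^^^^^
  File "h.py", line 9, in proj
    k=get_calibration(c);p=np.array(k["R"])@np.array(X)+np.array(k["t"])
ValueError: time passes only in moves, steps and waits
```

```bash
sed -i 's/^def ray/import functools\nget_calibration=functools.cache(get_calibration)\ndef ray/' h.py
python3 - <<'E'
s=open("fit.py").read()
i=s.index("    return cv2.morphologyEx(cv2.copy")
s=s[:i]+'''    m=cv2.morphologyEx(m,cv2.MORPH_CLOSE,np.ones((3,3)));c=cv2.findContours(m,cv2.RETR_EXTERNAL,cv2.CHAIN_APPROX_NONE)[0]
    o=np.zeros_like(m);cv2.drawContours(o,[max(c,key=cv2.contourArea)],-1,255,-1);return o/255.
'''
open("fit.py","w").write(s)
E
python3 m2.py
```

```text
blue (array([ 603.55165312, -165.6042024 ,   11.74991527]), np.float64(0.05208974678980503))
blue (array([ 603.42955349, -165.55898919,   12.36180108]), np.float64(0.08557202408522464))
blue (array([ 603.37647876, -165.33139805,   11.46488364]), np.float64(0.13863482556817847))
bar->seat [566.71982269 155.94748858  11.12647958] 0.5433055820936263
```

View pics/crop2.png

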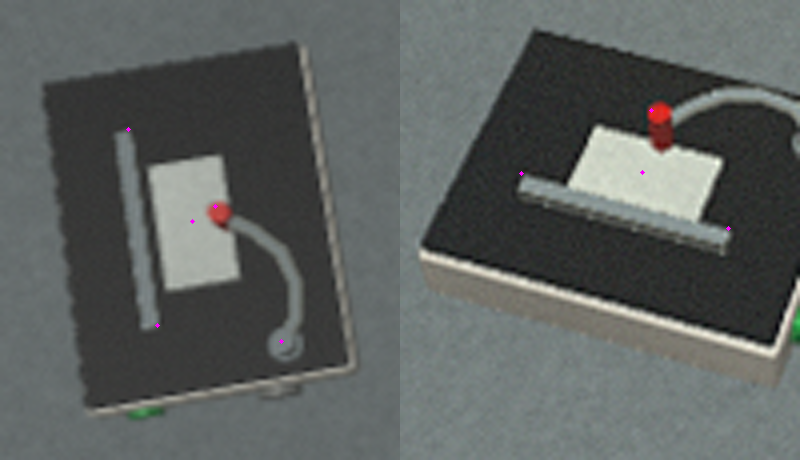

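The overlay matches: bar ends, pivot and red tip all coincide in both views. I'll use seat ≈ (0.5665, 0.155), yaw 11°, and blue ≈ (0.6035, -0.1655), yaw 12°. First I move halfway over.

Request:
send_rows --plan '[[[-0.4, -0.907, 0], [0, 0, -0.243], -1], [[-0.4, -0.907, 0], [0, 0, -0.243], -1], [[-0.4, -0.907, 0], [0, 0, -0.243], -1], [[-0.4, -0.907, 0], [0, 0, -0.243], -1], [[-0.4, -0.907, 0], [0, 0, -0.243], -1], [[-0.4, -0.907, 0], [0, 0, -0.243], -1], [[-0.4, -0.907, 0], [0, 0, -0.243], -1], [[-0.4, -0.907, 0], [0, 0, -0.243], -1]]' --force 40

```text
time: 1.2
ee_pos: [0.371, -0.3483, 0.2312]
tcp_rot: [180.0, 0.0, -31.8]
wrist_force: [-0.9, 0.0, -0.3]
opening: 0.0856
```

```bash
cat > d.py <<'E'
import sys
from h import *
from scipy.spatial.transform import Rotation as Ro
s=sensors.get_obs();p=np.array(s["ee_pos"]);R=Ro.from_euler("xyz",s["tcp_rot"],degrees=True)
print(round(s["time"],2),p.round(4),np.round(s["tcp_rot"],2),np.round(s["wrist_force"],1),round(s["opening"],4))
for a in sys.argv[1:]:
    x,y,z,w=map(float,a.split(","))
    print(a,(R.inv().apply(np.array([x,y,z])-p)/.3).round(4),((R.inv()*Ro.from_euler("xyz",[180,0,w],degrees=True)).as_rotvec()/np.pi).round(4))
E
python3 d.py .6035,-.1655,.15,12
```

```text
1.2 [ 0.371  -0.3483  0.2312] [ 1.7999e+02  1.0000e-02 -3.1750e+01] [-0.9  0.  -0.3] 0.0856
.6035,-.1655,.15,12 [ 0.3385 -0.9262  0.2705] [ 0.000e+00  1.000e-04 -2.431e-01]
```

Request:
send_rows --plan '[[[0.339, -0.926, 0.2], [0, 0, -0.243], -1], [[0.339, -0.926, 0.2], [0, 0, -0.243], -1], [[0.339, -0.926, 0.2], [0, 0, -0.243], -1], [[0.339, -0.926, 0.2], [0, 0, -0.243], -1], [[0.339, -0.926, 0.2], [0, 0, -0.243], -1], [[0.339, -0.926, 0.2], [0, 0, -0.243], -1], [[0.339, -0.926, 0.4], [0, 0, -0.243], -1], [[0.339, -0.926, 0.4], [0, 0, -0.243], -1], [[0.339, -0.926, 0.4], [0, 0, -0.243], -1]]'

```text
time: 2.1
ee_pos: [0.6013, -0.168, 0.1093]
tcp_rot: [-179.9, 0.3, 11.7]
wrist_force: [-0.8, -0.2, 0.7]
opening: 0.0854
```

```bash
python3 d.py .6035,-.1655,.01,12; python3 - <<'E'
from h import *
L=[]
for c,X in(("top",(.6035,-.1655,.03)),("side",(.6035,-.1655,.05))):
    im=camera(c);u=proj(c,X).astype(int);L.append(cv2.resize(im[u[1]-45:u[1]+45,u[0]-45:u[0]+45],None,fx=4,fy=4,interpolation=2))
cv2.imwrite("pics/crop3.png",np.hstack(L))
E
```

```text
2.1 [ 0.6013 -0.168   0.1093] [-179.88    0.26   11.74] [-0.8 -0.2  0.7] 0.0854
.6035,-.1655,.01,12 [ 0.0104 -0.0059  0.3309] [-0.0006  0.0014 -0.0015]
```

View pics/crop3.png

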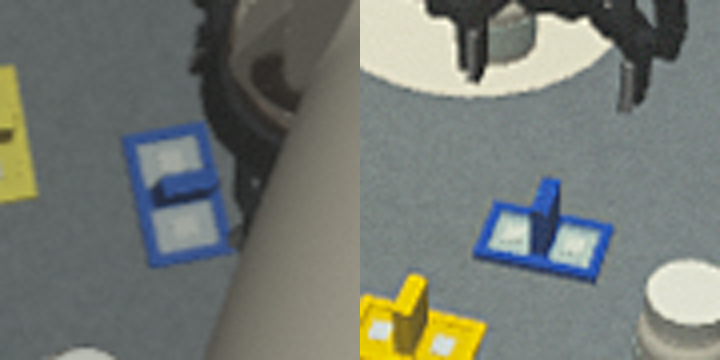

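The fingers straddle the blue bar in the side view: tips at (470,70) and (630,105), bar top at (545,180) in the crop. Descending now.

Request:
send_rows --plan '[[[0, 0, 0.1], [0, 0, 0], -1], [[0, 0, 0.2], [0, 0, 0], -1], [[0, 0, 0.28], [0, 0, 0], -1], [[0, 0, 0.335], [0, 0, 0], -1], [[0, 0, 0.335], [0, 0, 0], -1], [[0, 0, 0.335], [0, 0, 0], -1]]'

```text
time: 2.8
ee_pos: [0.6041, -0.168, 0.0133]
tcp_rot: [179.9, -0.1, 11.8]
wrist_force: [0.3, -0.9, 0.6]
opening: 0.0856
```

```bash
python3 d.py .6035,-.1655,.01,12
```

```text
2.8 [ 0.6041 -0.168   0.0133] [ 1.7993e+02 -1.4000e-01  1.1780e+01] [ 0.3 -0.9  0.6] 0.0856
.6035,-.1655,.01,12 [-0.0003 -0.0084  0.011 ] [ 0.0004 -0.0008 -0.0012]
```

Request:
send_rows --plan '[[[0, -0.007, 0.008], [0, 0, 0], -1], [[0, -0.007, 0.008], [0, 0, 0], 1], [[0, -0.007, 0.008], [0, 0, 0], 1], [[0, -0.007, 0.008], [0, 0, 0], 1], [[0, -0.007, 0.008], [0, 0, 0], 1], [[0, -0.007, 0.008], [0, 0, 0], 1], [[0, -0.007, 0.008], [0, 0, 0], 1], [[0, -0.007, 0.008], [0, 0, 0], 1], [[0, -0.007, 0.008], [0, 0, 0], 1]]' --force 40

```text
time: 3.7
ee_pos: [0.6031, -0.1648, 0.0085]
tcp_rot: [180.0, -0.0, 11.8]
wrist_force: [-0.1, -0.3, 1.5]
opening: 0.0119
```

```bash
python3 d.py
```

```text
3.7 [ 0.6031 -0.1648  0.0085] [ 1.800e+02 -1.000e-02  1.185e+01] [-0.1 -0.3  1.5] 0.0119
```

Request:
send_rows --plan '[[[0, 0, -0.06], [0, 0, 0], 1], [[0, 0, -0.18], [0, 0, 0], 1], [[0, 0, -0.32], [0, 0, 0], 1], [[0, -0.03, -0.42], [0, 0, 0], 1], [[0.01, -0.1, -0.45], [0, 0, 0.005], 1], [[0.02, -0.22, -0.45], [0, 0, 0.005], 1], [[0.03, -0.35, -0.45], [0, 0, 0.005], 1], [[0.045, -0.48, -0.45], [0, 0, 0.005], 1], [[0.06, -0.6, -0.45], [0, 0, 0.005], 1], [[0.06, -0.65, -0.45], [0, 0, 0.005], 1]]'

```text
time: 4.7
ee_pos: [0.5801, 0.0324, 0.1432]
tcp_rot: [-180.0, 0.0, 11.1]
wrist_force: [0.7, -0.3, 0.0]
opening: 0.0113
```

```bash
python3 d.py .5617,.1795,.14,11
```

```text
4.7 [0.5801 0.0324 0.1432] [-1.7997e+02  1.0000e-02  1.1080e+01] [ 0.7 -0.3  0. ] 0.0113
.5617,.1795,.14,11 [ 0.0341 -0.493   0.0109] [-0.0002  0.0001  0.0004]
```

Request:
send_rows --plan '[[[0.01, -0.08, 0], [0, 0, 0], 1], [[0.02, -0.2, 0], [0, 0, 0], 1], [[0.03, -0.33, 0], [0, 0, 0], 1], [[0.034, -0.43, 0], [0, 0, 0], 1], [[0.034, -0.48, 0], [0, 0, 0], 1], [[0.034, -0.493, 0], [0, 0, 0], 1], [[0.034, -0.493, 0], [0, 0, 0], 1], [[0.034, -0.493, 0], [0, 0, 0], 1]]'

```text
time: 5.5
ee_pos: [0.5627, 0.1757, 0.1434]
tcp_rot: [180.0, 0.0, 10.9]
wrist_force: [-0.2, -0.0, 0.0]
opening: 0.0114
```

```bash
cat > view.py <<'E'
import sys
from fit import *
seat=(.5665,.155,np.radians(11.))
L=[]
for c in("top","side"):
    im=camera(c);u=proj(c,(seat[0],seat[1],.07)).astype(int);o=u-[50,60]
    L.append(cv2.resize(im[o[1]:o[1]+120,o[0]:o[0]+100],None,fx=4,fy=4,interpolation=2));cv2.imwrite(f"pics/{sys.argv[1]}_{c}_raw.png",im)
cv2.imwrite(f"pics/{sys.argv[1]}.png",np.hstack(L))
E
python3 d.py .5617,.1795,.0695,11;python3 view.py v4
```

```text
5.5 [0.5627 0.1757 0.1434] [1.7998e+02 1.0000e-02 1.0890e+01] [-0.2 -0.   0. ] 0.0114
.5617,.1795,.0695,11 [-0.001  -0.0132  0.2462] [ 0.0001  0.     -0.0006]
```

View pics/v4.png

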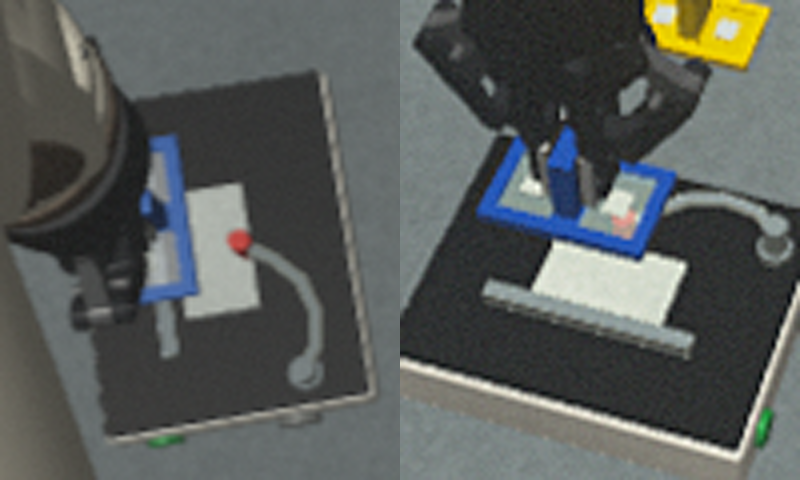

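Request:
send_rows --plan '[[[0, -0.013, 0.04], [0, 0, 0], 1], [[0, -0.013, 0.1], [0, 0, 0], 1], [[0, -0.013, 0.17], [0, 0, 0], 1], [[0, -0.013, 0.22], [0, 0, 0], 1], [[0, -0.013, 0.246], [0, 0, 0], 1], [[0, -0.013, 0.246], [0, 0, 0], 1], [[0, -0.013, 0.246], [0, 0, 0], 1]]'

```text
time: 6.3
ee_pos: [0.562, 0.1808, 0.0702]
tcp_rot: [-180.0, -0.0, 10.9]
wrist_force: [0.7, 0.9, -0.9]
opening: 0.0114
```

```bash
python3 d.py .5617,.1795,.0695,11 .5676,.1491,.0695,11;python3 view.py v5; python3 - <<'E'
from fit import *
S=cv2.imread("pics/v5_side_raw.png")
u=proj("side",(.5617,.1795,.07)).astype(int);r=(u[0]-35,u[1]-35,u[0]+35,u[1]+30)
print(fit(SL,[.5617,.1795,.19],.061,[("side",r,slidemask(S,r))]))
E
```

```text
6.3 [0.562  0.1808 0.0702] [-1.7999e+02 -4.0000e-02  1.0940e+01] [ 0.7  0.9 -0.9] 0.0114
.5617,.1795,.0695,11 [-0.0019  0.0039  0.0022] [-0.     -0.0002 -0.0003]
.5676,.1491,.0695,11 [-0.0018  0.1071  0.0022] [-0.     -0.0002 -0.0003]
(array([563.00156303, 182.01303276,  11.59019383]), np.float64(1.1255476249077037))
```

View pics/v5.png

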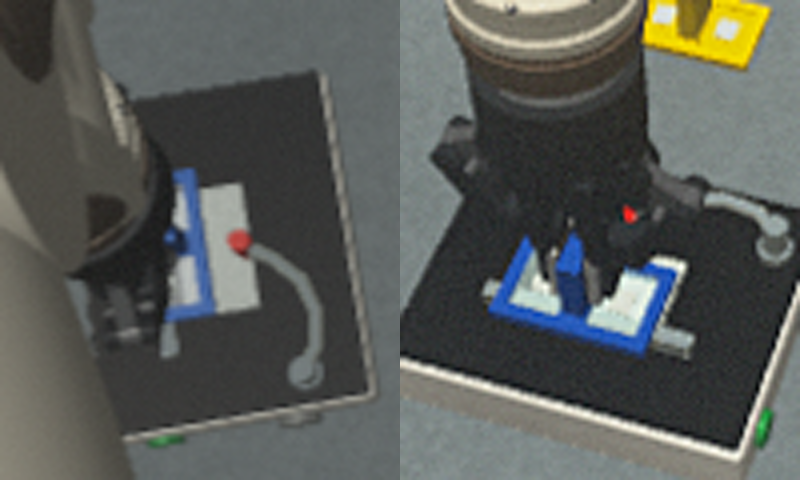

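The slide sits over the bar with the red tip still clear, at (238,240) in the crop. Now the push in -y.

Request:
send_rows --plan '[[[0, 0.01, 0], [0, 0, 0], 1], [[0, 0.03, 0], [0, 0, 0], 1], [[0, 0.05, 0], [0, 0, 0], 1], [[0, 0.07, 0], [0, 0, 0], 1], [[0, 0.085, 0], [0, 0, 0], 1], [[0, 0.1, 0], [0, 0, 0], 1], [[0, 0.107, 0], [0, 0, 0], 1], [[0, 0.107, 0], [0, 0, 0], 1], [[0, 0.107, 0], [0, 0, 0], 1]]'

```text
time: 7.3
ee_pos: [0.5679, 0.1493, 0.0697]
tcp_rot: [-180.0, -0.0, 10.9]
wrist_force: [0.9, 3.5, 0.6]
opening: 0.0113
```

```bash
python3 d.py .5676,.1491,.0525,11;python3 view.py v6
```

```text
7.3 [0.5679 0.1493 0.0697] [-1.7999e+02 -1.0000e-02  1.0950e+01] [0.9 3.5 0.6] 0.0113
.5676,.1491,.0525,11 [-0.0011  0.0004  0.0572] [-0.0001 -0.0001 -0.0003]
```

View pics/v6.png

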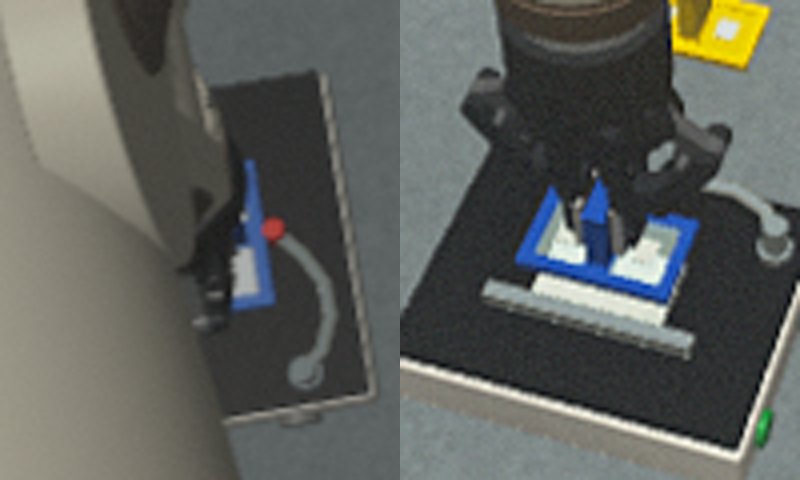

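The tip is deflected to (272,228) and the slide is inside the bar. Lowering now.

Request:
send_rows --plan '[[[0, 0, 0.012], [0, 0, 0], 1], [[0, 0, 0.025], [0, 0, 0], 1], [[0, 0, 0.037], [0, 0, 0], 1], [[0, 0, 0.047], [0, 0, 0], 1], [[0, 0, 0.052], [0, 0, 0], 1], [[0, 0, 0.055], [0, 0, 0], 1], [[0, 0, 0.055], [0, 0, 0], 1]]'

```text
time: 8.1
ee_pos: [0.5676, 0.1491, 0.0528]
tcp_rot: [-180.0, 0.0, 10.9]
wrist_force: [-1.7, 2.5, -0.4]
opening: 0.0118
```

```bash
python3 d.py .5676,.1491,.0525,11;python3 d.py .5676,.1491,.0525,11;python3 view.py v7
```

```text
8.1 [0.5676 0.1491 0.0528] [-1.800e+02  3.000e-02  1.095e+01] [-1.7  2.5 -0.4] 0.0118
.5676,.1491,.0525,11 [-0.0001  0.      0.0011] [-0.      0.0002 -0.0003]
8.1 [0.5676 0.1491 0.0528] [-1.800e+02  3.000e-02  1.095e+01] [-1.7  2.5 -0.4] 0.0118
.5676,.1491,.0525,11 [-0.0001  0.      0.0011] [-0.      0.0002 -0.0003]
```

View pics/v7.png

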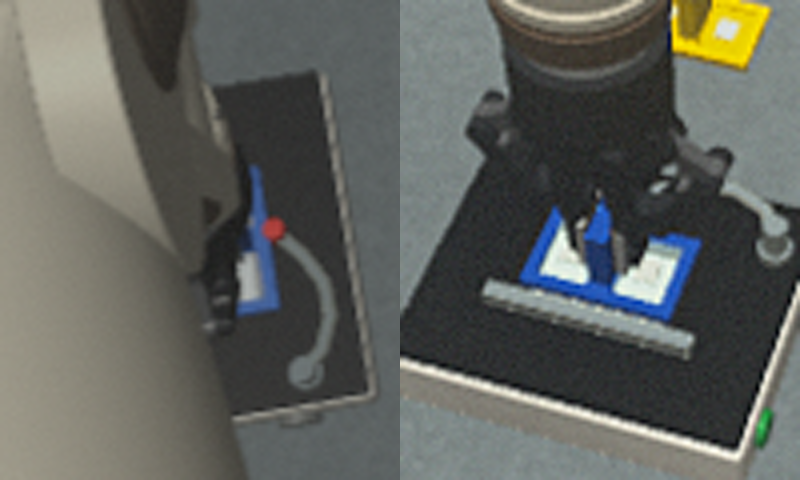

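Request:
send_rows --plan '[[[0, 0, 0.003], [0, 0, 0], 1], [[0, 0, 0.005], [0, 0, 0], 1], [[0, 0, 0.005], [0, 0, 0], 1]]'

```text
time: 8.5
ee_pos: [0.5678, 0.1491, 0.0525]
tcp_rot: [180.0, -0.0, 10.9]
wrist_force: [-4.0, 1.8, 6.0]
opening: 0.0114
```

Request:
send_rows --plan '[[[0, 0, 0], [0, 0, 0], 0], [[0, 0, 0], [0, 0, 0], 0], [[0, 0, 0], [0, 0, 0], 0], [[0, 0, -0.01], [0, 0, 0], 0], [[0, 0, -0.03], [0, 0, 0], 0], [[0, 0, -0.08], [0, 0, 0], 0], [[0, 0, -0.16], [0, 0, 0], 0], [[0, 0, -0.28], [0, 0, 0], 0], [[0, 0, -0.4], [0, 0, 0], 0], [[0, 0, -0.45], [0, 0, 0], 0]]'

```text
time: 9.5
ee_pos: [0.5688, 0.1494, 0.192]
tcp_rot: [-180.0, -0.3, 10.9]
wrist_force: [0.8, -0.3, -0.4]
opening: 0.0427
```

Request:
send_rows --plan '[[[0, 0.15, 0], [0, 0, 0], 0], [[0, 0.3, 0], [0, 0, 0], 0], [[0, 0.45, 0], [0, 0, 0], 0], [[0, 0.6, 0], [0, 0, 0], 0], [[0, 0.7, 0], [0, 0, 0], 0], [[0, 0.75, 0], [0, 0, 0], 0], [[0, 0.75, 0], [0, 0, 0], 0]]'

```text
time: 10.2
ee_pos: [0.6108, -0.0733, 0.1873]
tcp_rot: [180.0, -0.0, 10.8]
wrist_force: [0.4, -0.2, -1.7]
opening: 0.0427
```

```bash
python3 d.py;python3 view.py v8; python3 - <<'E'
from fit import *
T,S=[cv2.imread(f"pics/v8_{c}_raw.png") for c in("top","side")]
obs=[]
for c,im in(("top",T),("side",S)):
    u=proj(c,(.5665,.155,.06)).astype(int);r=(u[0]-32,u[1]-32,u[0]+32,u[1]+32);obs.append((c,r,slidemask(im,r)))
for o in(obs[:1],obs[1:],obs): print(fit(SL,[.5665,.155,.19],.044,o))
g=place_of("green_slide_grip","top");print(g)
E
```

```text
10.2 [ 0.6108 -0.0733  0.1873] [ 1.7998e+02 -3.0000e-02  1.0820e+01] [ 0.4 -0.2 -1.7] 0.0427
(array([567.74806132, 155.21118162,  11.15861218]), np.float64(0.04987935437018296))
(array([567.59693061, 152.78510012,  12.59031248]), np.float64(0.10954309378360445))
(array([567.51538613, 154.67373671,  10.8435103 ]), np.float64(0.1755555943716547))
[]
```

View pics/v8.png

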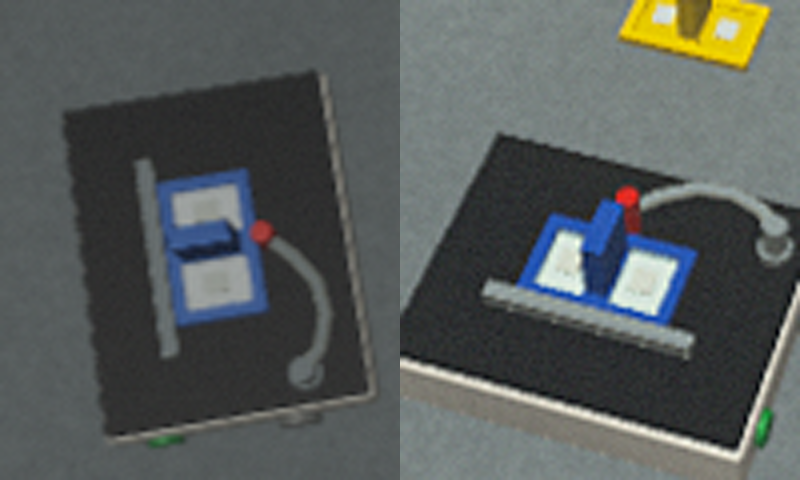

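The slide lies flat against the bar with the red tip at (262,232) pressing its long side, and the fits agree with the seat to within a couple of mm. I'll check green from the side view, then hand in.

```bash
python3 - <<'E'
from h import *
camera("side");print(place_of("green_slide_grip","side"))
bot.job_done()
E
```

```text
[]
the job is handed in; nothing more can be done
```

The blue slide is loaded on the stage, released, and held by the sprung arm against the steel edge. I handed the job in at about 10.5 s of robot time.

I gripped it at 40 N, carried it over the edge, pushed the arm back to y = -6, lowered until it touched (about 6 N), let go and withdrew.

**Seating:** the last pictures show it flat, with the red tip pressing its long side. The model fit from the top view puts it at (567.7, 155.2) mm, yaw 11.2°. My seat estimate is (566.5, 155) mm, yaw 11°, so it sits about 1 mm off centre along the edge. The side view alone disagreed by about 2 mm and 1.5°, but its fit was poorer. I did not use the network's seat point, which was about 9 mm off from the bar and window.

**Green slide:** the final check failed. The network found no green slide in either view, and I did not look at those pictures for it. The robot arm may have hidden it. The gripper passed about 0.19 m above it and never went near it otherwise, so I believe it is unmoved, but I did not confirm that.

I viewed 9 pictures in all.

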